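# Key the carousel spindle into the autosampler

## Robot

A 6-joint arm with a two-finger parallel gripper is mounted at the origin on the work surface. World frame = base frame: x ahead of the robot, y to its left, z up, the work surface at z = 0. Lengths are in m, angles in rad, forces in N, time in s.
With the tool pointing down it reaches from about 0.2 to 0.875 m from the base axis. Payload 3.4 kg.
Tool frame: the origin (TCP) lies between the finger pads; the fingertips stand 25 mm ahead of it and the grasp point (between the pads) lies 6 mm ahead of it (r.nose_length is the z of the fingertips in the tool frame, in m); z points along the fingers, x is the direction in which the jaws open and shut, and the axes are right-handed (so a half turn about z gives the same grasp; the last joint's range is limited). The gripper opens to 94 mm and grips with 3 to 60 N. Pads are 16 mm wide; open, the fingers measure 119 mm over their backs; the gripper's body (75 mm by 177 mm) begins 78 mm behind the grasp point.
Start: joints at [-1.24, 0.276, 1.505, -0, 1.361, -0.121], TCP at [0.251, -0.517, 0.23] pointing down, gripper open.
Joint ranges: [-2.89, 2.89], [-0.75, 2.08], [0.22, 2.7], [-1.18, 4.32], [0.11, 2.71], [-2.7, 2.7]. Speed limits (rad/s): [2.57, 2.57, 3.14, 3.14, 3.14, 3.14].

## Interface

Orientations are given as a unit quaternion [w, x, y, z].
In Python, from plant import r, gripper_to, inverse_kinematics, vision, models, telemetry gives the robot as it stands. Calls block until the motion is done:
- r.move_to(position, orientation): joint-space move of the TCP to a pose.
- r.move_l(position, rot=None, vel=0.15, guard=None): straight line of the TCP; rot=None keeps the orientation; vel is the mean speed in m/s. With guard (N) it stops when the force on the tool has changed by that much, and returns True; else False.
- r.movej(angles): joint-space move.
- gripper_to(opening, f_grip=None): finger opening in m; f_grip is the grip in N (None keeps the last); returns when the fingers have stopped.
- r.hold(seconds).
- inverse_kinematics(position, orientation): joint angles nearest the present ones, or None.
- vision.snapshot(name): name is "side" or "top"; returns the picture (400x640x3 uint8, red, green, blue); there is no depth.
- vision.get_calibration(name): a dict with "fx", "fy", "cx", "cy" (pixels), "position" and "orientation" of the camera in the world. Camera axes: x right, y down, z forward; pixel columns grow to the right and rows downward; lengths in m; the calibration is good to about 2 mm. A picture is of the moment at which its call begins. get_calibration takes no time and is no camera call.
A pose or a line that the arm cannot do raises r.PlanningError and nothing moves.
- r.sign_off(): hands the job in, once; it reports no verdict.
Trained networks look in the newest picture that a camera, given by its name, has taken for a name from the list of things; names that differ only in an ending like _2 or _b are one class to them, and where a whole thing is asked for, a point or a joint stands for the part that bears it (a point fixed in the world has none). Each returns a list of dicts, best first, with "score" (0 to 1); they miss things now and then, are a little off and sometimes report something else, mostly with a low value. They report only what shows in the picture. A call takes as long as a camera call. They do not tell look-alikes from the thing itself.
- models.boxes_of(thing, camera): "at" ([x, y, z] in m, in world coordinates, good to about 4 mm: the middle of the surface that is visible of it).
- models.regions_of(thing, camera): "pixels" (400x640 bool, what is visible of it).
- models.mark_of(thing, camera): "at" ([x, y, z] in m, in world coordinates, good to about 4 mm: a listed point, or the origin of a listed thing).
Readings, each from a call of its own:
- telemetry.current_t(): time.
- telemetry.current_joints(): joint angles.
- telemetry.current_dq(): joint speeds.
- telemetry.current_joint_efforts(): joint torques, N m.
- telemetry.current_ee_pos(): TCP position.
- telemetry.current_tool_rot(): TCP orientation.
- telemetry.current_wrist_force(): force on the tool from outside, world axes, zero at the start.
- telemetry.current_torque(): the same for the moment, N m.
- telemetry.current_opening(): finger opening in m.
Only numpy, scipy, OpenCV 4.12 (cv2) and the standard library are available. Lean on these libraries where they do the work, as an engineer would, in place of code of your own. Each camera call takes 0.05 s, during which the arm holds its last target.

## Task

Lift the black-knobbed carousel spindle out of its blue stand and push its shaft into the steel drive hub in the middle of the white autosampler's round carousel, turning it until its key slips into the keyway. Keep pushing against the spring until the flange under the knob sits flush on the hub, and finish like that: still gripping the knob and holding the spindle fully home, without letting go. Leave the other things on the bench where they are.

Things in the scene. Friction and masses are not known exactly. Their poses are not given: they have to be found in the camera images.
- spindle_mid (a point): Spindle, loose, 100 to 210 g, 90 mm tall, upright in the stand at the start. Point on its axis, 45 mm above its foot; z up, x towards its key. Going up: shaft 50 mm long, flange, knob. The key is a brass bar on the shaft's +x side, 6 mm wide, its face 14 mm from the axis, from 20 to 48 mm above the foot.
- spindle_foot (a point): Centre of the underside of the spindle's shaft, axes as spindle_mid. The steel shaft is round, 18 mm diameter, tapered to 12 mm over the lowest 5 mm; its lowest 20 mm are plain, below the key.
- knob_top (a point): Centre of the top of the spindle's black bar knob, axes as spindle_mid. The knob is 34 mm tall, 40 mm along x, 22 mm along y with flat sides: grip it across y. Below it a round black flange, 48 mm diameter, 6 mm thick, its top 34 mm under this point: fingertips just above the flange can push on it. A white line on the knob's top runs from near the middle towards the key (+x).
- stand_top (a point): Blue fixed stand, 75 x 75 mm, 60 mm tall, with a plain round 30 mm hole straight down (the key passes). Point: middle of the hole at the top face. The spindle hangs in it up to 3 mm off centre, flange on the top face, 50 mm of shaft below it, and lifts straight out. The stand is left or right of the autosampler.
- hub_mouth (a point): Centre of the steel drive hub's bore at the hub's top face, 68 mm above the bench; z up, x along the white index line on the carousel. Hub fixed, 51 mm diameter, bore 20 mm, with a keyway 9 mm wide, 16.5 mm from axis to its end, full depth, a yellow mark beside it. It points up to 0.35 rad either side of x: unknown, seen from above or found by pushing lightly and turning.
- bore_home (a point): Point on the hub's axis, 50 mm below its mouth, where the spindle's foot is when home (flange flush on the hub's face, spindle_mid 5 mm below hub_mouth); axes as hub_mouth. With the key off the keyway the spindle stops 30 mm short of this, the key standing on the hub's face; within about 0.1 rad of the keyway it slides on.
- autosampler: White casing, 240 x 240 x 60 mm, fixed, with a grey carousel of 216 mm diameter on top (its cups reach 72 mm above the bench); origin at its underside's centre, x along the index line, hub in its middle.
- ejector (a joint): Spring pin in the bore, travel in m: 0 at rest, 0.012 with the spindle home. The foot meets it 12 mm above home; it pushes back with 4 N at first, about 9 N at home, and lifts the spindle if let go.
- amber_bottle: amber reagent bottle, 52 mm wide, 115 mm tall, loose; a bystander; origin at its underside's centre
- beaker: clear glass beaker, 64 mm wide, 75 mm tall, loose; a bystander; origin at its underside's centre
- sample_jar: small white jar with green cap, 46 mm wide, 55 mm tall, loose; a bystander; origin at its underside's centre
- dish: clear shallow dish, 84 mm wide, 14 mm tall, loose; a bystander; origin at its underside's centre
- pipette: white pipette lying along its x axis, about 210 mm long, 22 mm high, loose; a bystander; origin at its underside's centre
- milk_pot: white sample pot with blue cap, 56 mm wide, 70 mm tall, loose; a bystander; origin at its underside's centre
- tube_rack: White fixed rack of capped tubes, 70 x 110 mm, 90 mm tall, a bystander, on the other side of the autosampler from the stand; origin at its underside's centre
Things that resemble listed ones, but are neither listed nor needed, are in the scene too. What is shaped like the part that bears spindle_mid but green or pink is not meant. Leave any turquoise look-alike of the part that bears stand_top alone.

How it is judged:
On the way:
1. the spindle is lifted clear of its stand, held by the fingers (z of spindle_mid in the frame of stand_top above 0.048 m and contact force between the fingers and spindle above 1 N), for 0.2 s.
At the end, for the whole second after the job is handed in: The spindle is upright (within 0.06 rad) in the hub, on its axis within 4 mm, the flange within 1.7 mm of the hub's face, the spring ejector pressed at least 9.5 mm, and the fingers still hold it there (more than 3 N on it) (z of spindle_mid in the frame of hub_mouth below -0.0033 m and horizontal distance between spindle_mid and hub_mouth below 0.004 m and angle between spindle_mid's own z axis and vertical below 0.06 rad and value of joint ejector above 0.0095 m and contact force between the fingers and spindle above 3 N); the arm keeps its last pose, push and grip.
It fails at once if a bottle, jar, pot, beaker, dish or pipette on the bench is moved more than 30 mm (distance of any of amber_bottle, beaker, sample_jar, dish, pipette, milk_pot from where it was at the start of the episode above 0.03 m).
It also fails if it takes over 54 s, if anything falls off the work surface, if the arm or the gripper's body presses on something with over 40 N, if the wrist force passes 120 N, or if a joint passes its speed limit or range.

## Working session

There is one attempt and no reset: what is moved stays moved. The work goes in short steps, each a Python script; the robot and the scene stay as the last script left them, time stands still between calls to the robot, and variables do not carry over. Pictures are saved under pics/ and viewed, and the job is handed in when it is done.

```bash
ls; mkdir -p pics; python3 - <<'E'
from plant import r, vision, models, telemetry
import cv2
for n in("top","side"):
    im=vision.snapshot(n); cv2.imwrite(f"pics/{n}0.png",im[...,::-1]); print(n,vision.get_calibration(n))
    for t in["spindle_mid","knob_top","stand_top","hub_mouth","autosampler","tube_rack"]:
        print(t,[(round(d["score"],2),d["at"]) for d in models.mark_of(t,n)][:4])
print(telemetry.current_t(),telemetry.current_tool_rot(),telemetry.current_ee_pos())
E
```

```text
pics
top {'fx': 480.81619190322397, 'fy': 480.81619190322397, 'cx': 315.3524556978298, 'cy': 201.09536553538945, 'position': array([ 0.44173933, -0.0475049 ,  1.29867815]), 'orientation': array([-0.03432111,  0.71322947, -0.6985869 ,  0.04584903])}
spindle_mid [(0.7, [0.5841, 0.048, 0.0167]), (0.69, [0.3776, -0.2931, 0.0441]), (0.59, [0.4561, -0.2263, 0.0454]), (0.55, [0.4756, -0.3285, 0.0535])]
knob_top [(0.82, [0.461, -0.2215, 0.0864]), (0.69, [0.4721, -0.3305, 0.0992]), (0.5, [0.3753, -0.2914, 0.091]), (0.48, [0.624, -0.4952, -0.0])]
stand_top [(0.96, [0.4768, -0.3282, 0.0591]), (0.78, [0.4486, -0.4533, 0.0618]), (0.2, [0.5289, 0.361, -0.0017])]
hub_mouth [(0.67, [0.5845, 0.0469, 0.0717])]
autosampler [(0.83, [0.5876, 0.0478, 0.002]), (0.33, [0.7738, -0.007, -0.001])]
tube_rack [(0.79, [0.5279, 0.3547, -0.0021])]
side {'fx': 459.89410261737225, 'fy': 459.89410261737225, 'cx': 326.2271364702513, 'cy': 198.68143467036154, 'position': array([0.11598774, 0.67307566, 0.97118764]), 'orientation': array([ 0.09741145, -0.24637444,  0.89336244, -0.36292449])}
spindle_mid [(0.78, [0.4605, -0.2224, 0.047]), (0.62, [0.4742, -0.3305, 0.0564]), (0.59, [0.3781, -0.2934, 0.046]), (0.45, [0.584, 0.0484, -0.0006])]
knob_top [(0.78, [0.4731, -0.3271, 0.1027]), (0.69, [0.3766, -0.2971, 0.0899]), (0.61, [0.4586, -0.222, 0.0925])]
stand_top [(0.72, [0.4726, -0.3272, 0.0583]), (0.71, [0.452, -0.4542, 0.0617])]
hub_mouth [(0.9, [0.5837, 0.0502, 0.0691])]
autosampler [(0.95, [0.5829, 0.0469, 0.0012]), (0.23, [0.7142, -0.2804, -0.0])]
tube_rack [(0.91, [0.527, 0.3575, 0.0028])]
0.7 [ 5.95436467e-05  8.47522251e-01 -5.30759855e-01  8.20532672e-05] [ 0.25105478 -0.51736984  0.23053063]
```

View pics/top0.png

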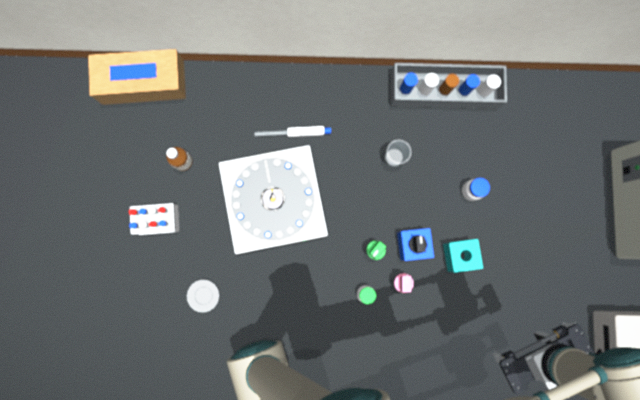

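View pics/side0.png

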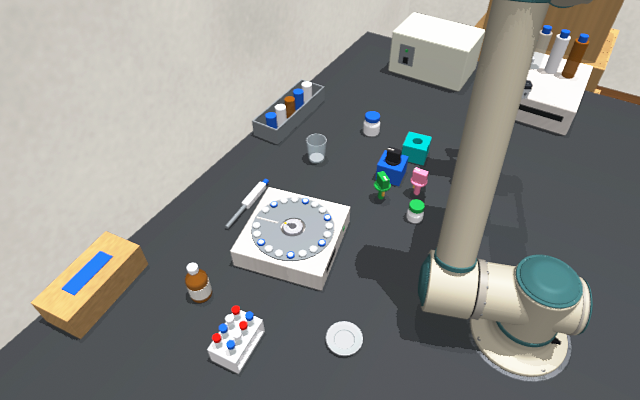

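```bash
python3 - <<'E'
import cv2,numpy as np
im=cv2.imread("pics/top0.png")
# crops placed below after viewing
from plant import vision
from scipy.spatial.transform import Rotation as R
c=vision.get_calibration("top");q=c["orientation"]
Rm=R.from_quat([q[1],q[2],q[3],q[0]])
def proj(p):
    v=Rm.inv().apply(np.array(p)-c["position"]);return c["fx"]*v[0]/v[2]+c["cx"],c["fy"]*v[1]/v[2]+c["cy"]
for i,p in enumerate([(.473,-.329,.1),(.584,.048,.068)]):
    u,v=map(int,proj(p));print(u,v)
    k=cv2.resize(im[v-30:v+30,u-30:u+30],(600,600),interpolation=cv2.INTER_CUBIC);cv2.imwrite(f"pics/crop{i}.png",k)
E
```

```text
420 245
270 199
```

View pics/crop0.png

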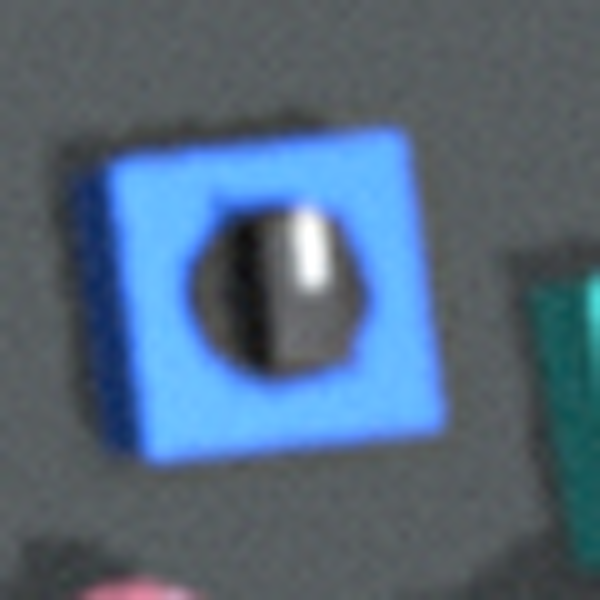

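View pics/crop1.png

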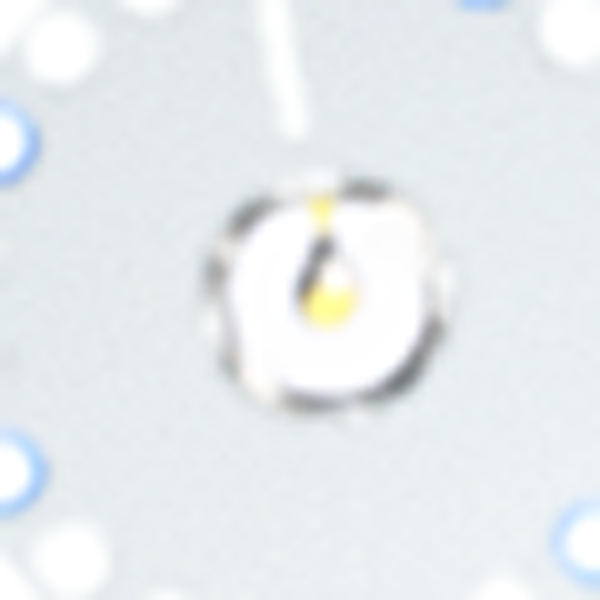

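The top view shows the blue stand with the black knob at about (420,245), its white line pointing up-image. The hub is at about (273,199), with the index line running up and slightly left and the yellow keyway mark just above the bore. Green and pink decoys are left of and below the stand. Next I'll refine this to sub-pixel.

```bash
cat > h.py <<'E'
import cv2,numpy as np
from plant import r, gripper_to, inverse_kinematics, vision, models, telemetry
from scipy.spatial.transform import Rotation as R
def cam(n):
    c=vision.get_calibration(n);q=c["orientation"];return c,R.from_quat([q[1],q[2],q[3],q[0]])
def unproj(n,u,v,z):
    c,Rm=cam(n);d=Rm.apply([(u-c["cx"])/c["fx"],(v-c["cy"])/c["fy"],1.]);p=c["position"];return p+d*(z-p[2])/d[2]
def proj(n,p):
    c,Rm=cam(n);v=Rm.inv().apply(np.array(p)-c["position"]);return np.array([c["fx"]*v[0]/v[2]+c["cx"],c["fy"]*v[1]/v[2]+c["cy"]])
def tool(th):
    # tool pointing down, jaw x axis at world angle th
    q=(R.from_euler("z",th)*R.from_euler("x",np.pi)).as_quat();return np.array([q[3],q[0],q[1],q[2]])
E
python3 - <<'E'
from h import *
ims=[vision.snapshot("top").astype(float) for _ in range(8)]
im=np.mean(ims,0)
f=lambda i,x,y:([420,270][i]-30+(x+.5)/10-.5,[245,199][i]-30+(y+.5)/10-.5) if i==0 else (270-30+(x+.5)/10-.5,199-30+(y+.5)/10-.5)
# stand top: bright blue
hsv=cv2.cvtColor(im.astype(np.uint8),cv2.COLOR_RGB2HSV)
m=((hsv[...,0]>100)&(hsv[...,0]<122)&(hsv[...,1]>100)&(hsv[...,2]>170)).astype(np.uint8);m[:215]=0;m[275:]=0;m[:,:390]=0;m[:,450:]=0
cs,_=cv2.findContours(m,0,2);c=max(cs,key=cv2.contourArea);rect=cv2.minAreaRect(c);print(rect)
print("stand",unproj("top",*rect[0],.06)); b=[unproj("top",*p,.06)[:2] for p in cv2.boxPoints(rect)];print([np.linalg.norm(b[i]-b[i-1]) for i in range(4)])
# flange: dark within
d=((hsv[...,2]<150)|(hsv[...,1]<90)).astype(np.uint8);M=np.zeros_like(d);cv2.fillPoly(M,[c],1);d&=cv2.erode(M,np.ones((3,3)))
ys,xs=np.nonzero(d);print("dark centroid",xs.mean(),ys.mean(),d.sum(),"z.066",unproj("top",xs.mean(),ys.mean(),.066))
A,B=[unproj("top",*f(0,*p),.1) for p in((308,208),(318,288))]
print("line",A,B,np.arctan2(*(A-B)[[1,0]]))
print("topcentre est",unproj("top",*f(0,312,285),.1))
H=unproj("top",*f(1,331,296),.068);Y=unproj("top",*f(1,322,208),.068);print("hub",H,"mark ang",np.arctan2(*(Y-H)[[1,0]]),np.linalg.norm(Y-H))
A,B=[unproj("top",*f(1,*p),.062) for p in((270,0),(295,130))];print("index",np.arctan2(*(A-B)[[1,0]]))
# casing
m=(im.min(2)>225).astype(np.uint8);m[:140]=0;m[260:]=0;m[:,:210]=0;m[:,335:]=0
cs,_=cv2.findContours(m,0,2);c=max(cs,key=cv2.contourArea);rect=cv2.minAreaRect(c);print(rect,unproj("top",*rect[0],.06))
for i,(u,v) in enumerate([(421,244),(273,198)]):
    k=cv2.resize(im[v-20:v+20,u-20:u+20],(800,800)if 0 else(600,600),interpolation=cv2.INTER_CUBIC)
    cv2.imwrite(f"pics/avg{i}.png",np.clip(k if i==0 else (k-80)*1.3,0,255)[...,::-1])
for t in["knob_top","stand_top","hub_mouth","spindle_mid"]:
  for n in("top","side"):
    L=[]
    for _ in range(2):
        vision.snapshot(n)
        L+=[np.round(x["at"],4) for x in models.mark_of(t,n) if min(np.linalg.norm(np.array(x["at"])[:2]-g) for g in((.473,-.329),(.584,.048)))<.03]
    print(t,n,L)
print(telemetry.current_t())
E
```

```text
((417.13079833984375, 244.04617309570312), (31.380786895751953, 30.7606143951416), 82.87498474121094)
stand [ 0.47741763 -0.33075535  0.06      ]
[np.float64(0.08026225561692837), np.float64(0.08008068359544333), np.float64(0.08043590567735964), np.float64(0.0795043191908039)]
dark centroid 417.3304721030043 243.76824034334763 233 z.066 [ 0.47796547 -0.32990024  0.066     ]
line [ 0.49808482 -0.32977422  0.1       ] [ 0.47820911 -0.33217769  0.1       ] 0.12034075587182083
topcentre est [ 0.47892466 -0.33067935  0.1       ]
hub [0.58740298 0.0438555  0.068     ] mark ang 0.1307489600292483 0.022998340233781604
index 0.21798981773809745
((271.8846435546875, 198.923095703125), (92.76293182373047, 94.33186340332031), 78.69007110595703) [0.58629048 0.04636868 0.06      ]
knob_top top [array([ 0.4764, -0.3292,  0.0971]), array([ 0.4771, -0.3275,  0.1013])]
knob_top side [array([ 0.4758, -0.327 ,  0.1022]), array([ 0.4774, -0.3274,  0.0978])]
stand_top top [array([ 0.4803, -0.3297,  0.0597]), array([ 0.4778, -0.3291,  0.0557])]
stand_top side [array([ 0.4736, -0.3248,  0.0592]), array([ 0.4736, -0.3283,  0.0576])]
hub_mouth top [array([0.5841, 0.0468, 0.0739]), array([0.5843, 0.0472, 0.0736])]
hub_mouth side [array([0.586 , 0.0455, 0.0674]), array([0.5845, 0.0442, 0.0704])]
spindle_mid top [array([ 0.4709, -0.3276,  0.0563]), array([ 0.4748, -0.3279,  0.0561])]
spindle_mid side [array([ 0.4724, -0.3316,  0.0523]), array([ 0.4735, -0.329 ,  0.0556])]
2.7[ WARN:0@10.977] global loadsave.cpp:1063 imwrite_ Unsupported depth image for selected encoder is fallbacked to CV_8U.
```

View pics/avg0.png

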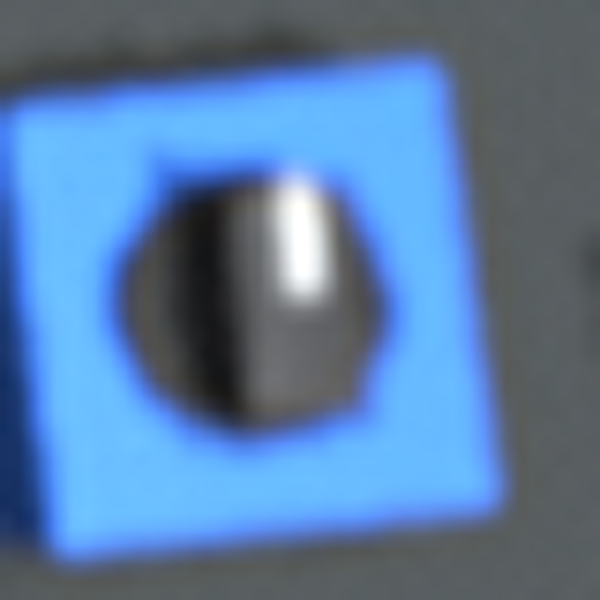

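View pics/avg1.png

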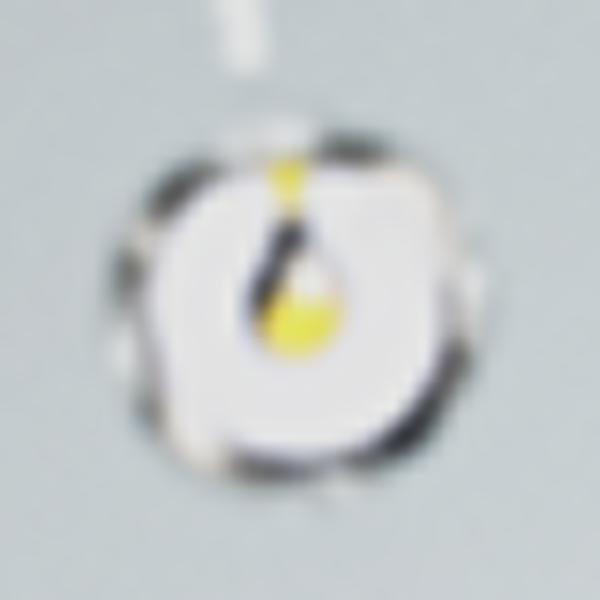

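```bash
python3 - <<'E'
from h import *
th=0.11-np.pi/2;x,y=.477,-.329
gripper_to(.07,40)
r.move_to([x,y,.2],tool(th))
print(telemetry.current_t(),telemetry.current_joints(),telemetry.current_wrist_force())
for z in (.15,.093):
    g=r.move_l([x,y,z],guard=8,vel=.1); print(z,g,telemetry.current_ee_pos(),telemetry.current_wrist_force())
    if g: break
else:
    gripper_to(0.0,40); print("open",telemetry.current_opening(),telemetry.current_wrist_force(),telemetry.current_torque())
for n in("side","top"): cv2.imwrite(f"pics/{n}1.png",vision.snapshot(n)[...,::-1])
print(telemetry.current_t())
E
```

```text
4.4083 [-7.24636409e-01  3.00789074e-01  1.54574131e+00 -8.21761571e-04
  1.29467221e+00  7.36357629e-01] [ 0.60673582 -0.21998832 -0.12216515]
0.15 False [ 0.47701603 -0.32961267  0.15027306] [ 0.15562684 -0.12567575  0.56951719]
0.093 False [ 0.47745786 -0.32934525  0.09352618] [ 0.06049533 -0.32069282  0.80744878]
open 0.021720105644566837 [0.04142611 0.20660111 0.42582542] [0.05383537 0.04235429 0.0307846 ]
6.675
```

View pics/side1.png

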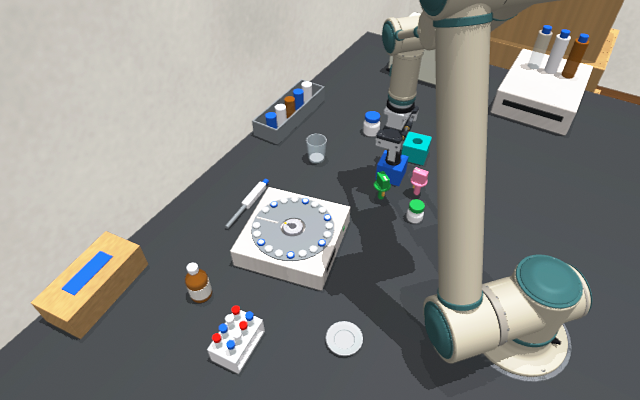

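The fingers closed at 21.7 mm, which matches the 22 mm knob, and the side view shows them on it at about (395,150). Next I'll lift and carry it over the hub.

```bash
python3 - <<'E'
from h import *
p=telemetry.current_ee_pos()
r.move_l([p[0],p[1],.225],vel=.12); r.hold(.25)
print(telemetry.current_t(),telemetry.current_ee_pos(),telemetry.current_wrist_force(),telemetry.current_opening())
th=0.12-np.pi/2
r.move_l([.586,.0455,.225],rot=tool(th),vel=.2); r.hold(.2)
print(telemetry.current_t(),telemetry.current_ee_pos(),telemetry.current_wrist_force(),telemetry.current_opening(),telemetry.current_joints())
for n in("side","top"): cv2.imwrite(f"pics/{n}2.png",vision.snapshot(n)[...,::-1])
for n in("side","top"):
  for t in("spindle_foot","spindle_mid","hub_mouth"):
    print(n,t,[(round(x["score"],2),np.round(x["at"],4)) for x in models.mark_of(t,n)])
im=cv2.imread("pics/side2.png");u,v=map(int,proj("side",[.586,.0455,.12]))
cv2.imwrite("pics/side2c.png",cv2.resize(im[v-60:v+40,u-60:u+60],(720,600),interpolation=cv2.INTER_CUBIC))
E
```

```text
8.175 [ 0.47682354 -0.32885473  0.22441323] [ 0.63458658  0.2209769  -0.93454775] 0.021910706665457056
10.475 [0.58595682 0.04494151 0.22503311] [-0.59975076 -0.40982628 -1.32689368] 0.02181850557015533 [-4.17606306e-02  2.97991695e-01  1.48662505e+00 -9.76411152e-05
  1.35698881e+00  1.40994127e+00]
side spindle_foot [(0.88, array([ 0.3778, -0.2952,  0.0013])), (0.81, array([0.5839, 0.0476, 0.1447])), (0.69, array([ 0.4583, -0.223 , -0.0018]))]
side spindle_mid [(0.83, array([ 0.462 , -0.2239,  0.0461])), (0.72, array([ 0.3773, -0.2935,  0.0447])), (0.7, array([0.5821, 0.0426, 0.1855]))]
side hub_mouth [(0.87, array([0.5851, 0.0484, 0.0699]))]
top spindle_foot []
top spindle_mid [(0.82, array([ 0.4563, -0.2233,  0.0448])), (0.82, array([ 0.3805, -0.2934,  0.0442])), (0.57, array([0.5851, 0.0466, 0.185 ]))]
top hub_mouth [(0.76, array([0.5825, 0.0465, 0.0722]))]
```

View pics/side2c.png

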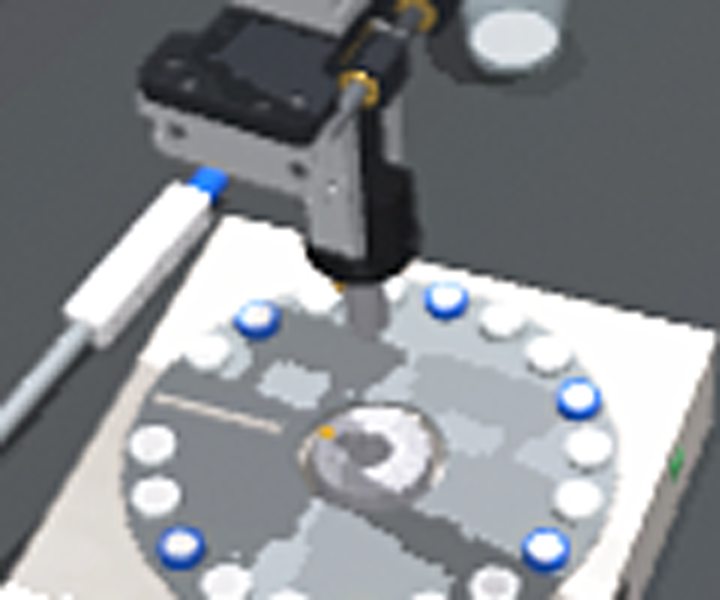

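The spindle hangs upright over the hub: its shaft tip is at about (365,335) in the crop and the bore at (372,448). I'll go down to just above the mouth and compare again.

```bash
python3 - <<'E'
from h import *
g=r.move_l([.586,.0455,.160],vel=.1,guard=8)
print(g,telemetry.current_t(),telemetry.current_ee_pos(),telemetry.current_wrist_force())
im=np.mean([vision.snapshot("side").astype(float) for _ in range(3)],0)[...,::-1]
u,v=map(int,proj("side",[.586,.0455,.075]));print(u,v,[ (proj("side",[.586,.0455,z])-[u-20,v-25])*15 for z in(.0765,.068)],(proj("side",[.596,.0455,.068])-[u-20,v-25])*15,(proj("side",[.586,.0555,.068])-[u-20,v-25])*15)
cv2.imwrite("pics/side3c.png",cv2.resize(im[v-25:v+15,u-20:u+20],(600,600),interpolation=cv2.INTER_CUBIC).clip(0,255).astype(np.uint8))
E
```

```text
False 11.675 [0.58650956 0.04549108 0.16047613] [ 0.73225879  0.41736045 -1.56592707]
292 223 [array([302.86894761, 379.19915925]), array([305.24849974, 411.60291094])] [257.09859728 389.07500048] [272.92587295 449.45495199]
```

View pics/side3c.png

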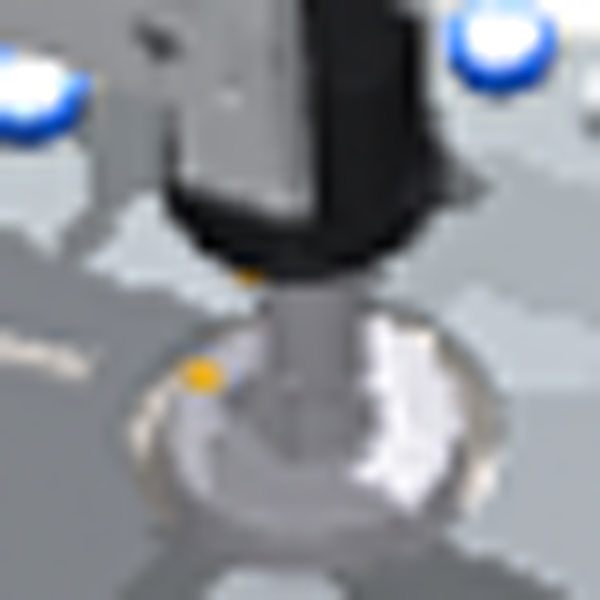

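```bash
python3 - <<'E'
from h import *
for z in(.146,.137,.130,.124):
    g=r.move_l([.586,.0455,z],vel=.04,guard=7)
    print(z,g,round(telemetry.current_t(),2),telemetry.current_ee_pos().round(4),telemetry.current_wrist_force().round(2),telemetry.current_torque().round(3))
    if g:break
E
```

```text
0.146 False 12.32 [0.5863 0.046  0.1456] [ 1.55  2.35 -2.68] [ 0.529 -0.38  -0.018]
0.137 False 12.7 [0.5864 0.0461 0.1365] [ 2.55  3.25 -4.35] [ 0.923 -0.74   0.007]
0.13 False 13.03 [0.5864 0.046  0.1296] [ 3.1   3.6  -3.44] [ 1.137 -0.734 -0.002]
0.124 False 13.32 [0.5864 0.046  0.1234] [ 3.44  5.17 -2.36] [ 1.167 -0.746 -0.028]
```

It passed the 20 mm key depth (TCP 0.1315) with no axial force, so the key is in the keyway. I'll relieve the side load and push on.

```bash
python3 - <<'E'
from h import *
x,y=.5868,.0470
for z in(.118,.113,.108,.104,.102):
    g=r.move_l([x,y,z],vel=.03,guard=15)
    f=telemetry.current_wrist_force();p=telemetry.current_ee_pos()
    print(z,g,round(telemetry.current_t(),2),p.round(4),f.round(2),telemetry.current_torque().round(3),telemetry.current_opening())
    if g:break
    x+=np.clip(f[0]*.0002,-.0005,.0005);y+=np.clip(f[1]*.0002,-.0005,.0005)
print(x,y)
E
```

```text
0.118 False 13.68 [0.5865 0.0465 0.1172] [ 2.77  1.92 -2.72] [ 0.344 -0.602  0.01 ] 0.021660642743320656
0.113 False 14.0 [0.5867 0.0467 0.113 ] [ 0.77 -0.75 -0.47] [-0.088 -0.07   0.026] 0.0218046181855935
0.108 False 14.32 [0.5869 0.0467 0.1081] [-1.37 -1.63  4.11] [-0.414  0.458  0.04 ] 0.02163031028971775
0.104 False 14.6 [0.5869 0.0467 0.1043] [-1.91 -1.28  5.13] [-0.319  0.519  0.013] 0.02196662743155567
0.102 False 14.85 [0.5868 0.0467 0.1026] [-1.76 -1.09  7.1 ] [-0.212  0.45  -0.016] 0.021946205925211567
0.5864447053257286 0.046434022612966704
```

```bash
python3 - <<'E'
from h import *
x,y=.5866,.0466
for z in(.101,.100,.099,.098,.097,.096,.095):
    g=r.move_l([x,y,z],vel=.02,guard=25); r.hold(.15)
    f=telemetry.current_wrist_force();p=telemetry.current_ee_pos()
    print(z,g,round(telemetry.current_t(),2),p.round(4),f.round(2),telemetry.current_torque().round(3))
    if f[2]>22 or g:break
for n in("side","top"): im=vision.snapshot(n);cv2.imwrite(f"pics/{n}4.png",im[...,::-1])
im=cv2.imread("pics/side4.png");u,v=map(int,proj("side",[.586,.0455,.075]))
cv2.imwrite("pics/side4c.png",cv2.resize(im[v-30:v+20,u-25:u+25],(600,600),interpolation=cv2.INTER_CUBIC))
for n in("side","top"):
  for t in("spindle_mid","knob_top"):
    print(n,t,[(round(q["score"],2),np.round(q["at"],4)) for q in models.mark_of(t,n) if q["at"][1]>-.1])
E
```

```text
0.101 False 15.25 [0.5867 0.0466 0.1018] [-1.83 -1.36  7.09] [-0.154  0.522 -0.038]
0.1 False 15.65 [0.5868 0.0467 0.101 ] [-1.77 -1.23  7.5 ] [-0.193  0.519  0.007]
0.099 False 16.05 [0.5868 0.0466 0.101 ] [-3.22 -1.31 13.48] [-0.157  0.785  0.002]
0.098 False 16.45 [0.5868 0.0466 0.101 ] [-5.28 -0.3  17.6 ] [-0.149  1.059 -0.049]
0.097 False 16.85 [0.5868 0.0467 0.101 ] [-6.43 -2.16 23.88] [-0.115  1.345  0.017]
side spindle_mid []
side knob_top [(0.62, array([0.5863, 0.0492, 0.1087]))]
top spindle_mid [(0.42, array([0.5836, 0.045 , 0.064 ]))]
top knob_top [(0.4, array([0.5872, 0.0456, 0.1099]))]
```

View pics/side4c.png

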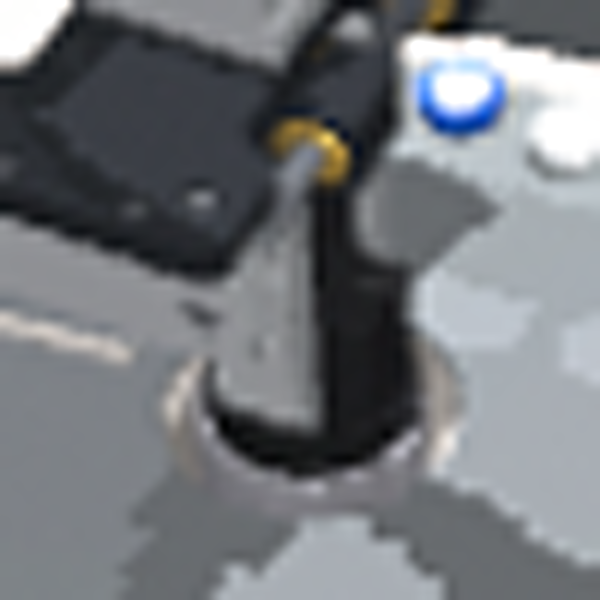

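TCP z stopped at 0.1010 while the force rose from 7.5 to 24 N, a hard stop close to the expected home height of 0.1015. In the picture the flange sits flush inside the hub's rim, with no shaft visible. I'll do a last steadiness check and hand in.

```bash
python3 - <<'E'
from h import *
r.hold(.5)
print(telemetry.current_t(),telemetry.current_ee_pos(),telemetry.current_wrist_force(),telemetry.current_opening(),telemetry.current_tool_rot())
r.sign_off()
E
```

```text
17.65 [0.58678144 0.04664298 0.10095837] [-6.7285015   0.26422707 23.0955165 ] 0.02194181420498397 [-7.23938345e-04  7.48266588e-01 -6.63397163e-01  8.90896073e-04]
the job is handed in; nothing more can be done
```

The spindle is fully home in the hub, and I handed the job in at 17.65 s with the gripper still holding the knob and pushing down. I gripped the knob across its flats and lifted the spindle out of the blue stand. I had turned it to the keyway angle measured from the top camera (about 0.12 rad in the world frame), and the key slid in first time with no searching.

**Last checks**
- **Seating:** the tool stopped at z = 0.1010 m while the push rose from 7.5 to 24 N. That is a hard stop within 0.5 mm of the height I expected for home. I had no direct reading of the ejector travel.
- **Flange:** the side picture showed it flush on the hub, with no shaft visible.
- **Grip:** the fingers were 21.9 mm apart on the 22 mm knob, at a 40 N grip setting. The steady push was about 23 N downward with about 7 N sideways.
- **Tilt:** the tool was vertical to within about 0.002 rad.

**Disagreements:** the trained networks' marks for the seated spindle were 2 to 4 mm off the tool pose, and the side camera found no spindle_mid at all. I relied on the hard stop and the fit in the bore instead.

The arm touched nothing else on the bench that I know of. I did not re-measure the bystanders at the end.

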